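Snap two canister lids shut

ROBOT

A 6-joint arm with a two-finger parallel gripper is mounted at the origin on a cart in front of the work surface, level with it; the furniture and walls round the work are solid. World frame = base frame: x ahead of the robot, y to its left, z up, the work surface at z = 0. Lengths are in mm, angles in rad, forces in N, time in s.
With the tool pointing down it reaches from about 350 to 775 mm from the base axis. Payload 7.3 kg.
Tool frame: the origin (TCP) lies on the centre line of the jaws, within the pads' length; the fingertips stand 22 mm ahead of it and the grasp point (between the pads) lies 3 mm ahead of it; z points along the fingers, y is the direction in which the jaws open and shut (so a half turn about z gives the same grasp; the last joint's range is limited). The gripper opens to 92 mm and grips with 3 to 60 N. Pads are 19 mm wide; open, the fingers measure 130 mm over their backs; the gripper's body (75 mm by 190 mm) begins 47 mm behind the grasp point.
Start: joints at [-1.405, 0.342, 1.524, -0, 1.275, -0.146], TCP at [161.078, -499.697, 248.741] pointing down, gripper open.
Joint ranges: [-2.53, 2.53], [-0.77, 2.02], [0.04, 2.7], [-1, 4.14], [0.28, 2.66], [-3.11, 3.11]. Speed limits (rad/s): [2.57, 2.57, 3.14, 3.14, 3.14, 3.14].

INTERFACE

Orientations are given as [roll, pitch, yaw] about the fixed x, y, z axes, in that order (R = Rz(yaw) Ry(pitch) Rx(roll)).
In Python, from plant import get_obs, capture, bot, spot_in gives the robot as it stands.
- The arm moves only by the shell command python3 -m handwheel 'ROWS' [OPENING]. ROWS is JSON, a list of rows, each a list of 2 entries, a list of its own where there are three numbers: the shift along the world's x, y, z in mm, then the turn, a rotation vector about the world's x, y, z in rad. In form: [[[x, y, z], [wx, wy, wz]], ...]. A call has 1 to 12 rows; each row shifts and turns the commanded pose from where the row before left it; what a row does not reach is not made up. A row lasts 1/8 s, in which the tool goes at most 62.5 mm and 10.7 degrees, less where a joint would pass 70% of its speed; a pose out of reach is approached as far as the arm can. A call is refused whole if a number of a shift passes 62.5 or a number of a turn 0.188, either way. A call with a gripper value outside its range is refused whole. OPENING is the closure, from 0 (fully open) to 1 (shut), set as the call begins (- or left out, the last holds). The fingers move at their own pace and stop on an object; the grip force is fixed at half the most. Time passes only in rows, so rows that do not move let the fingers close. It gives the time, the measured TCP pose, the force and the opening at its end, in the units of the state.
- get_obs(): the state, without advancing time (a new reading comes with each control period).
- capture(name): name is "side" or "top" or "wrist"; returns a dict with "img" (480x640x3 uint8, red, green, blue), "fx", "fy", "cx", "cy" (pixels), "k1" (the pictures are not rectified: a ray, as slopes to the right and down, at radius r is drawn at 1 + k1 r^2 times it, then the intrinsics apply), "cam_to_world" (4x4, takes a point from camera to world coordinates). Camera axes: x right, y up, looking along -z (the intrinsics and any distortion apply to the point x, -y, -z); pixel columns grow to the right and rows downward; lengths in mm; the calibration is good to about 2 mm. A picture is of the moment at which its call begins. There is no depth.
- bot.close_job(): hands the job in, once; it reports no verdict.
Trained networks look in the newest picture that a camera, given by its name, has taken for a name from the list of things; names that differ only in an ending like _2 or _b are one class to them, and where a whole thing is asked for, a point or a joint stands for the part that bears it (a point fixed in the world has none). Each returns a list of dicts, best first, with "score" (0 to 1); they miss things now and then, are a little off and sometimes report something else, mostly with a low value. They report only what shows in the picture. A call takes as long as a camera call.
- spot_in(thing, camera): "xyz" ([x, y, z] in mm, in the coordinates of the camera as it stood for that picture, good to about 4 mm: the middle of the surface that is visible of it).
The state is a dict: "time": time; "joint_positions": joint angles; "dq": joint speeds; "tau": joint torques, N m; "tool_pos": TCP position; "tcp_rot": TCP orientation; "contact_force": force on the tool from outside, world axes, zero at the start; "moment": the same for the moment, N m; "grip_width": finger opening in mm.
Only numpy, scipy, OpenCV 4.12 (cv2) and the standard library are available. Lean on these libraries where they do the work, as an engineer would, in place of code of your own. Each camera call takes 0.05 s, during which the arm holds its last target. There are 200 camera calls.

TASK

Seal the two storage canisters: push the orange lever on each lid over and down until it snaps flat and stays locked, in either order. Only push the levers with the fingers: lift nothing, and do not disturb the spice jars, the pepper mill or the mug.

Things in the scene. Friction and masses are not known exactly. Their poses are not given: they have to be found in the camera images.
- tall_canister: the tall blue canister, 112 x 112 mm square, 130 mm high to its rim (about 145 mm to the top of its white lid), held firmly to the worktop by its rubber suction feet (it does not shift, though it stands somewhere else each time). Origin at the centre of its underside, z up; its lever's hinge lies towards its own -x edge, and the lever falls forward to its own +x when it is pushed shut
- tall_canister_hinge (a point): the hinge axis of the orange lever on the tall canister's lid: 40 mm to the canister's own -x side of the lid's centre, 6 mm above the lid's top. It does not move on the canister
- tall_canister_tip (a point): the free end of the tall canister's orange lever, middle of its width, on its upper (ribbed) face. The lever is a flat bar 36 mm wide and 8 mm thick; its end lies 76 mm from the hinge
- tall_canister_lever (a joint): how far the tall canister's lever has been turned shut, rad: 1.3 is flat on the lid and locked, about 0 is standing open (1.3 rad above flat), -0.1 its open stop. A spring strut under the lever works over-centre: the lever stands open by itself, resists as it is pushed over (at most about 5 N, 55 mm from the hinge), passes its dead point at about 0.85 and then snaps on to 1.3 by itself and stays; let go before the dead point it springs back open
- low_canister: the low white canister, 112 x 112 mm square, 95 mm high to its rim (about 110 mm to the top of its white lid), held firmly to the worktop by its rubber suction feet (it does not shift, though it stands somewhere else each time). Origin at the centre of its underside, z up; its lever's hinge lies towards its own -x edge, and the lever falls forward to its own +x when it is pushed shut
- low_canister_hinge (a point): the hinge axis of the orange lever on the low canister's lid: 40 mm to the canister's own -x side of the lid's centre, 6 mm above the lid's top. It does not move on the canister
- low_canister_tip (a point): the free end of the low canister's orange lever, middle of its width, on its upper (ribbed) face. The lever is a flat bar 36 mm wide and 8 mm thick; its end lies 76 mm from the hinge
- low_canister_lever (a joint): how far the low canister's lever has been turned shut, rad: 1.3 is flat on the lid and locked, about 0 is standing open (1.3 rad above flat), -0.1 its open stop. A spring strut under the lever works over-centre: the lever stands open by itself, resists as it is pushed over (at most about 5 N, 55 mm from the hinge), passes its dead point at about 0.85 and then snaps on to 1.3 by itself and stays; let go before the dead point it springs back open
- spice_white: spice jar with a white cap, 47 x 47 x 98 mm, loose, in front of and between the canisters; bystander, origin at the centre of its underside
- spice_red: spice jar with a red cap, 45 x 45 x 106 mm, loose, behind the canisters; bystander, origin at the centre of its underside
- pepper_mill: wooden pepper mill, 58 x 58 x 170 mm, loose, behind the canisters; bystander, origin at the centre of its underside
- mug_tea: white mug with a small leaf pattern, 92 x 127 x 95 mm, loose, behind the canisters; bystander, origin at the centre of its underside

How it is judged (in metres and radians):
On the way, in this order (a step that is already met when the one before it is completed fails the run):
1. one of the two levers has been pushed over its dead point and lies locked (value of joint any of tall_canister_lever, low_canister_lever above 1.24 rad), for 0.2 s.
2. both levers lie locked (value of joint each of tall_canister_lever, low_canister_lever above 1.24 rad), for 0.2 s.
At the end, for the whole second after the job is handed in: Both orange levers lie flat and locked (joint above 1.24 rad, at rest); the spice jars, pepper mill and mug stand upright within 20 mm of where they were (all of step 2 and velocity of joint tall_canister_lever between -0.1 and 0.1 rad/s and velocity of joint low_canister_lever between -0.1 and 0.1 rad/s and distance of each of spice_white, spice_red, pepper_mill, mug_tea from where it was at the start of the episode below 0.02 m and angle between each of spice_white, spice_red, pepper_mill, mug_tea's own z axis and vertical below 0.1 rad and linear speed of each of spice_white, spice_red, pepper_mill, mug_tea below 0.02 m/s); the robot touches nothing.
It fails at once if a spice jar, the pepper mill or the mug is moved more than 20 mm (distance of any of spice_white, spice_red, pepper_mill, mug_tea from where it was at the start of the episode above 0.02 m).
It fails at once if a spice jar, the pepper mill or the mug is tipped by more than 0.2 rad (angle between any of spice_white, spice_red, pepper_mill, mug_tea's own z axis and vertical above 0.2 rad).
It also fails if it takes over 42 s, if anything falls off the work surface, if the arm or the gripper's body presses on something with over 40 N, if the wrist force passes 120 N, or if a joint passes its speed limit or range.

## Working session

There is one attempt and no reset: what is moved stays moved. The work goes in short steps, Python scripts to look and compute and a shell command to move; the robot and the scene stay as the last step left them, time stands still between calls to the robot, and variables do not carry over. Pictures are saved under pics/ and viewed, about 8 in all and at most 12, crops included, and the job is handed in when it is done.

```bash
mkdir -p pics; cat > h.py <<'E'
import numpy as np, cv2
from plant import get_obs, capture, bot, spot_in
def w(c,p):
    T=np.array(c["cam_to_world"]); return T[:3,:3]@np.array(p)+T[:3,3]
E
python3 - <<'E'
from h import *
for n in ["top","side"]:
    c=capture(n); cv2.imwrite(f"pics/{n}1.png",c["img"][:,:,::-1])
    print(n,np.round(c["cam_to_world"],2).tolist(),c["fx"],c["cx"],c["cy"],c["k1"])
    for t in ["tall_canister","low_canister","tall_canister_hinge","tall_canister_tip","low_canister_hinge","low_canister_tip","spice_white","spice_red","pepper_mill","mug_tea"]:
        print(t,[(round(d["score"],2),np.round(w(c,d["xyz"])).tolist()) for d in spot_in(t,n)[:2]])
o=get_obs();print(o["time"],o["tool_pos"],o["tcp_rot"])
E
```

```text
top [[-0.03, 0.99, -0.17, 364.98], [-1.0, -0.03, 0.0, 245.11], [-0.0, 0.17, 0.99, 983.9], [0.0, 0.0, 0.0, 1.0]] 453.7620417843321 325.0304527966572 243.25913022208232 -0.016833321976772276
tall_canister []
low_canister [(0.92, [469.0, 104.0, 111.0])]
tall_canister_hinge [(0.72, [478.0, 293.0, 142.0])]
tall_canister_tip [(0.85, [451.0, 301.0, 201.0])]
low_canister_hinge [(0.76, [468.0, 102.0, 109.0])]
low_canister_tip [(0.63, [456.0, 87.0, 174.0])]
spice_white [(0.71, [447.0, 299.0, 203.0]), (0.63, [355.0, 192.0, 96.0])]
spice_red [(0.75, [627.0, 196.0, 108.0]), (0.74, [450.0, 297.0, 204.0])]
pepper_mill [(0.71, [475.0, 290.0, 143.0]), (0.65, [622.0, 367.0, 138.0])]
mug_tea [(0.73, [697.0, 298.0, 51.0]), (0.36, [623.0, 197.0, 106.0])]
side [[-0.93, 0.26, -0.26, 310.61], [-0.36, -0.61, 0.7, 838.32], [0.02, 0.75, 0.66, 718.64], [0.0, 0.0, 0.0, 1.0]] 591.5774635233923 317.5201285160153 230.40073601777198 -0.030315779748373396
tall_canister [(0.61, [474.0, 331.0, 135.0])]
low_canister [(0.89, [462.0, 118.0, 113.0])]
tall_canister_hinge [(0.79, [476.0, 328.0, 131.0])]
tall_canister_tip [(0.85, [454.0, 309.0, 197.0])]
low_canister_hinge [(0.84, [461.0, 115.0, 109.0])]
low_canister_tip [(0.74, [460.0, 84.0, 163.0]), (0.26, [460.0, 112.0, 111.0])]
spice_white [(0.98, [358.0, 210.0, 73.0]), (0.66, [459.0, 85.0, 162.0])]
spice_red []
pepper_mill [(0.92, [629.0, 393.0, 85.0]), (0.67, [704.0, 270.0, 69.0])]
mug_tea []
1.1 [ 161.0684161  -499.70451642  248.73833943] [3.14149838e+00 3.18790446e-05 3.11787388e-01]
```

View pics/top1.png

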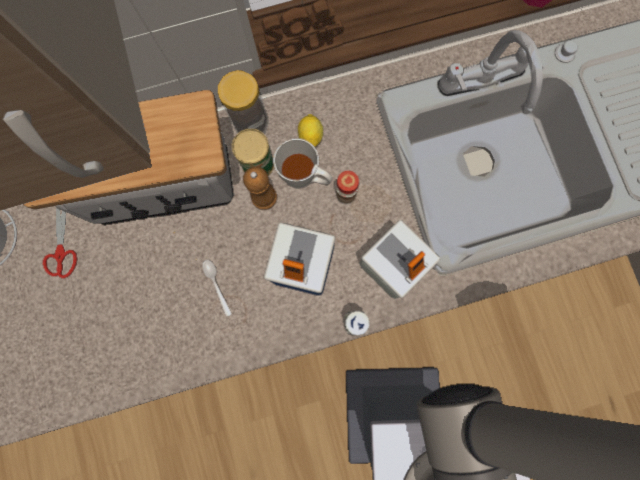

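View pics/side1.png

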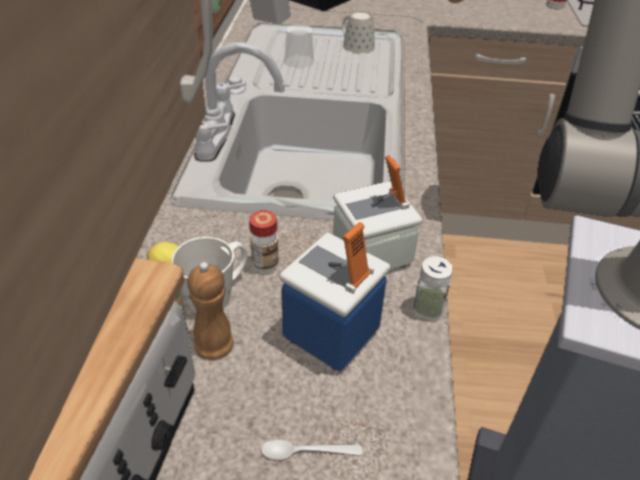

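The top view shows the tall lid at about (300,258) with its lever at the near edge (294,270), which falls up-image. The low lid is at (400,259) with its lever at (416,265) on the lower right, which falls to the upper left. The side view agrees.

```bash
cat >> h.py <<'E'
def bp(c,uv,z):
    K=np.array([[c["fx"],0,c["cx"]],[0,c["fy"],c["cy"]],[0,0,1]])
    p=cv2.undistortPoints(np.array(uv,float).reshape(-1,1,2),K,np.array([c["k1"],0,0,0.]))[:,0]
    T=np.array(c["cam_to_world"]); d=np.c_[p[:,0],-p[:,1],-np.ones(len(p))]@T[:3,:3].T
    return T[:3,3]+d*((z-T[2,3])/d[:,2])[:,None]
def proj(c,P):
    K=np.array([[c["fx"],0,c["cx"]],[0,c["fy"],c["cy"]],[0,0,1]])
    T=np.array(c["cam_to_world"]); q=(np.atleast_2d(P)-T[:3,3])@T[:3,:3]; q=q*[1,-1,-1]
    return cv2.projectPoints(q,np.zeros(3),np.zeros(3),K,np.array([c["k1"],0,0,0.]))[0][:,0]
E
python3 - <<'E'
from h import *
c=capture("top"); im=c["img"]; hsv=cv2.cvtColor(im,cv2.COLOR_RGB2HSV)
big=cv2.resize(im[210:310,250:450],None,fx=4,fy=4,interpolation=cv2.INTER_CUBIC)[:,:,::-1].copy()
for n,z,b in [("tall",145,(255,215,345,305)),("low",110,(355,215,445,305))]:
    x0,y0,x1,y1=b; s=hsv[y0:y1,x0:x1]
    m=((s[...,2]>185)&(s[...,1]<40)).astype(np.uint8)
    k,l,st,_=cv2.connectedComponentsWithStats(m); i=1+np.argmax(st[1:,4])
    pts=cv2.findNonZero((l==i).astype(np.uint8)); hull=cv2.convexHull(pts)
    W=bp(c,hull[:,0]+[x0,y0],z)[:,:2].astype(np.float32)
    r=cv2.minAreaRect(W); print(n,st[i],r)
    box=cv2.boxPoints(r); q=(proj(c,np.c_[box,np.full(4,z)])-[250,210])*4
    cv2.polylines(big,[q.astype(int)],True,(0,255,0),1)
cv2.imwrite("pics/crop.png",big)
E
```

```text
tall [  10    9   69   68 1999] ((481.65740966796875, 292.37890625), (107.05512237548828, 106.9253921508789), 74.3515396118164)
low [   8    6   77   76 1802] ((478.7555847167969, 96.80835723876953), (106.86709594726562, 106.57530975341797), 42.678306579589844)
```

View pics/crop.png

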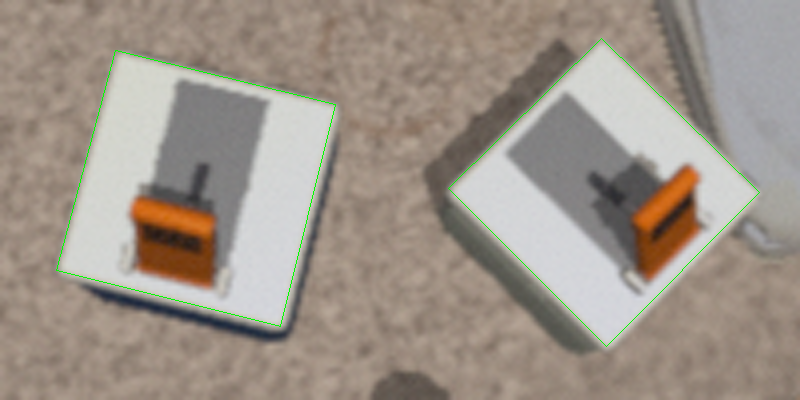

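The lids fit well, and the green outlines lie on the lid edges:

| Canister | Lid centre (x, y) | Yaw | Hinge (x, y, z) |
|---|---|---|---|
| Tall | (482, 292) | -0.273 | (443, 303, 151) |
| Low | (479, 97) | 0.745 | (449, 70, 116) |

I'll close the low lever first, with shut fingers turned to its yaw, staying high on the way to the spot behind it.

```bash
python3 -m handwheel '[[[22,45.7,1.5],[0,0,0.036]],[[22,45.7,1.5],[0,0,0.036]],[[22,45.7,1.5],[0,0,0.036]],[[22,45.7,1.5],[0,0,0.036]],[[22,45.7,1.5],[0,0,0.036]],[[22,45.7,1.5],[0,0,0.036]],[[22,45.7,1.5],[0,0,0.036]],[[22,45.7,1.5],[0,0,0.036]],[[22,45.7,1.5],[0,0,0.036]],[[22,45.7,1.5],[0,0,0.036]],[[22,45.7,1.5],[0,0,0.036]],[[0,0,0],[0,0,0]]]' 1
```

```text
time: 2.65
tool_pos: [403.9, 5.7, 265.4]
tcp_rot: [3.141, -0.001, 0.713]
contact_force: [-1.0, -0.3, 0.3]
grip_width: 0.6
```

```bash
python3 -m handwheel '[[[12,22,0],[0,0,0.036]],[[12,22,0],[0,0,0]],[[0,0,-37],[0,0,0]],[[0,0,-36],[0,0,0]],[[0,0,0],[0,0,0]],[[0,0,0],[0,0,0]]]'
python3 - <<'E'
from h import *
for n in ["top","side"]:
    c=capture(n); cv2.imwrite(f"pics/{n}2.png",c["img"][:,:,::-1])
i=cv2.imread("pics/side2.png")[100:400,200:520]; cv2.imwrite("pics/s2.png",cv2.resize(i,None,fx=2,fy=2))
E
```

```text
time: 3.4
tool_pos: [427.7, 46.4, 193.4]
tcp_rot: [3.14, -0.001, 0.743]
contact_force: [0.7, 0.1, 0.1]
grip_width: 0.2
```

View pics/s2.png

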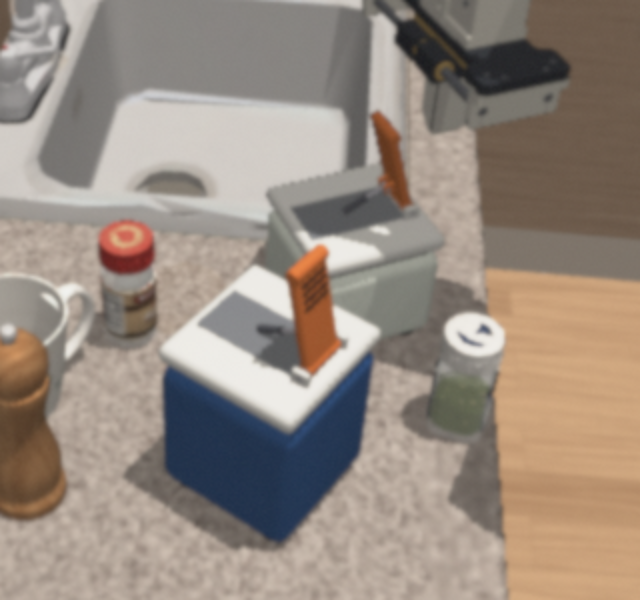

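The shut fingers stand clear behind the low lever, with the lever at about (395,160) in the crop and the fingers at about (450,110). Next I follow the lever's arc forward and down.

```bash
python3 -m handwheel '[[[10.7,13.1,-3.4],[0,0,0]],[[11,10.2,0],[0,0,0]],[[6.6,6.1,0],[0,0,0]],[[6.2,5.7,-2.7],[0,0,0]],[[3.4,3.1,-2.8],[0,0,0]],[[3.4,3.1,-3.5],[0,0,0]],[[2.9,2.6,-4],[0,0,0]],[[2.9,2.6,-4],[0,0,0]],[[2.3,2.1,-5],[0,0,0]],[[2.2,2,-4.5],[0,0,0]],[[1.5,1.4,-5.5],[0,0,0]],[[1.5,1.4,-5],[0,0,0]]]'
python3 -m handwheel '[[[0,0,0],[0,0,0]],[[0,0,0],[0,0,0]]]'
python3 - <<'E'
from h import *
c=capture("side"); i=c["img"][100:400,200:520,::-1]; cv2.imwrite("pics/s3.png",cv2.resize(i,None,fx=2,fy=2))
E
```

```text
time: 5.0
tool_pos: [482.0, 100.5, 151.5]
tcp_rot: [3.141, -0.0, 0.744]
contact_force: [-0.1, 0.1, -1.1]
grip_width: 0.4
time: 5.25
tool_pos: [481.8, 100.4, 151.9]
tcp_rot: [3.141, -0.0, 0.744]
contact_force: [-0.5, -0.3, -0.1]
grip_width: 0.2
```

View pics/s3.png

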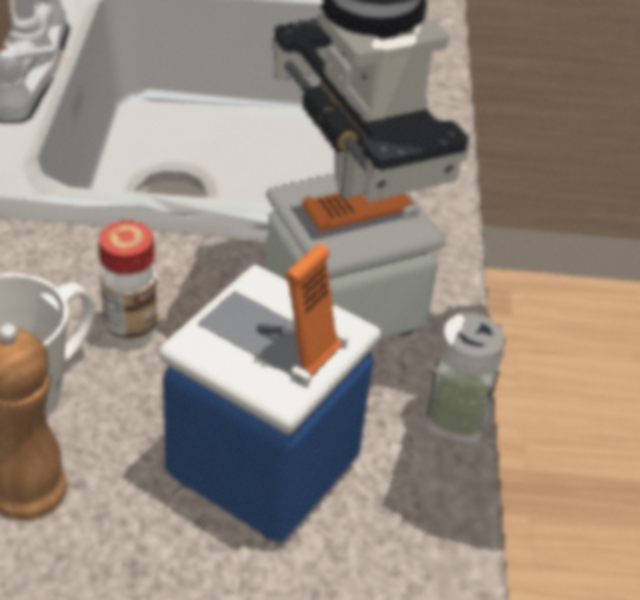

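The low lever lies flat at about (355,208) in the crop, with almost no force left on the tool. Next: rise, move over behind the tall lever and turn to its yaw.

```bash
python3 -m handwheel '[[[0,0,60],[0,0,0]],[[0,0,60],[0,0,0]],[[-11.4,35.2,5],[0,0,-0.127]],[[-11.4,35.2,0],[0,0,-0.127]],[[-11.4,35.2,0],[0,0,-0.127]],[[-11.4,35.2,0],[0,0,-0.127]],[[-11.4,35.2,0],[0,0,-0.127]],[[-11.4,35.2,0],[0,0,-0.127]],[[0,0,0],[0,0,-0.127]],[[0,0,0],[0,0,-0.127]],[[0,0,0],[0,0,0]],[[0,0,0],[0,0,0]]]'
```

```text
time: 6.8
tool_pos: [413.3, 311.5, 277.0]
tcp_rot: [-3.142, -0.0, -0.27]
contact_force: [-0.2, 0.7, -0.0]
grip_width: 0.2
```

```bash
python3 -m handwheel '[[[0,0,-26],[0,0,0]],[[0,0,-25],[0,0,0]],[[0,0,0],[0,0,0]]]'
python3 -m handwheel '[[[15.4,-4.3,-2],[0,0,0]],[[14.4,-4.1,0],[0,0,0]],[[8.7,-2.4,0],[0,0,0]],[[8.1,-2.3,-1.7],[0,0,0]],[[4.4,-1.2,-2.8],[0,0,0]],[[4.4,-1.2,-3.5],[0,0,0]],[[3.8,-1.1,-4],[0,0,0]],[[3.8,-1.1,-4],[0,0,0]],[[2.9,-0.8,-5],[0,0,0]],[[2.9,-0.8,-4.5],[0,0,0]],[[1.9,-0.5,-5.5],[0,0,0]],[[1.9,-0.5,-5],[0,0,0]]]'
python3 -m handwheel '[[[0,0,0],[0,0,0]],[[0,0,0],[0,0,0]]]'
python3 - <<'E'
from h import *
c=capture("side"); i=c["img"][100:400,200:520,::-1]; cv2.imwrite("pics/s4.png",cv2.resize(i,None,fx=2,fy=2))
E
```

```text
time: 7.18
tool_pos: [412.5, 311.0, 224.4]
tcp_rot: [3.139, 0.003, -0.271]
contact_force: [-0.0, -0.4, -0.8]
grip_width: 0.4
time: 8.68
tool_pos: [486.2, 291.2, 187.5]
tcp_rot: [-3.142, -0.0, -0.272]
contact_force: [-0.8, 0.4, -0.3]
grip_width: 0.4
time: 8.93
tool_pos: [486.0, 291.4, 188.0]
tcp_rot: [-3.141, -0.0, -0.272]
contact_force: [-0.1, -0.4, -0.3]
grip_width: 0.4
```

View pics/s4.png

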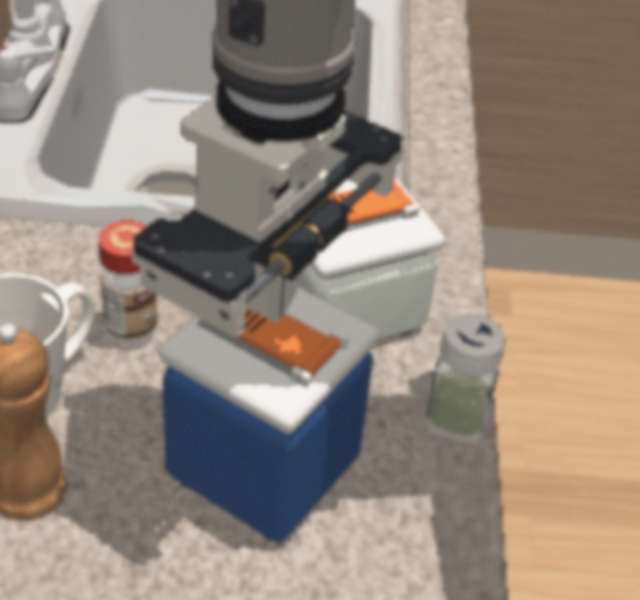

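Both levers look flat. I'll rise clear and do a last check.

```bash
python3 -m handwheel '[[[0,0,40],[0,0,0]],[[0,0,50],[0,0,0]],[[-30,-20,30],[0,0,0]],[[-20,-50,0],[0,0,0]],[[-20,-55,0],[0,0,0]],[[-10,-55,0],[0,0,0]],[[0,-55,0],[0,0,0]],[[0,-55,0],[0,0,0]],[[0,-55,0],[0,0,0]],[[0,-55,0],[0,0,0]],[[0,0,0],[0,0,0]],[[0,0,0],[0,0,0]]]'
python3 - <<'E'
from h import *
a=capture("top")["img"]; b=capture("side")["img"]
A=cv2.resize(a[140:350,230:450],(400,382)); B=cv2.resize(b[140:370,180:460],(400,329))
B=cv2.copyMakeBorder(B,0,53,0,0,cv2.BORDER_CONSTANT)
cv2.imwrite("pics/f.png",np.hstack([A,B])[:,:,::-1])
E
```

```text
time: 10.48
tool_pos: [405.7, -108.3, 307.9]
tcp_rot: [-3.141, -0.0, -0.273]
contact_force: [0.5, 0.4, -1.0]
grip_width: 0.4
```

View pics/f.png

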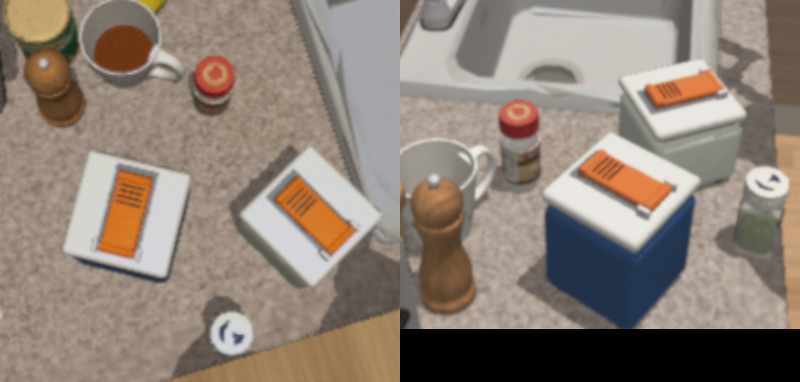

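Both levers lie flat on their pads in both views, the bystanders have not moved, and the arm is clear.

```bash
python3 -c "
from plant import bot; print(bot.close_job())"
```

```text
the job is handed in; nothing more can be done
None
```

Both canister levers are pushed shut, and I handed the job in at about 10.6 s of the 42 s allowed. I found the lids from the top camera, then pushed each lever along its arc with the shut fingers, the low canister first and then the tall one.

- **Levers:** in the last top and side pictures both orange levers lie flat on their lids with the arm well away, so they stay down by themselves. I judged this by eye, as the state gives no lever angles.
- **Bystanders:** the spice jars, pepper mill and mug stand upright and show no visible shift. I did not measure their positions again.
- **Forces:** the contact force was about 1 N or less at the end of every move. I did not read the peaks during the pushes.
- **Detection:** early on, the trained networks missed or confused a few things. For example, the top camera missed the tall canister and put the white spice jar on its lever. I used the fitted lid outlines instead, and no later check disagreed with them.

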